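# Weigh the thing on the kitchen balance

## Task

Weigh the thing that stands on the kitchen balance: take weights from the sloping rack and stand them upright on the empty pan, setting them down gently, until the beam floats level. Weights that are not needed stay in the rack (or go back to the socket they came from), and the thing being weighed, the things on the lazy susan and the other kitchenware must not be moved or knocked.

Things in the scene. Friction and masses are not known exactly. Their poses are not given: they have to be found in the camera images.
- beam (a joint): tilt of the balance's beam, rad: 0.313 = level (pans at equal height, pointer over its mark); smaller = the side with the thing to be weighed hangs low (about 0.05, 0.0 or -0.05 at the start), larger = the weight pan hangs low. A spring makes the tilt grow evenly with the imbalance: 100 g more in the weight pan adds 0.052 rad and lowers that pan by 6 mm (the other rises as much). Well damped, at rest in about 1 s. All pans stay horizontal and move straight up and down
- weight_pan_top (a point): centre of the upper face of the empty pan, which is to take the weights: flat round steel plate, 124 mm across, 4 mm thick, no rim; z = height of the face (98 mm when level, about 130 mm at the start), its y axis points along the beam to the other pan, 230 mm away
- load_pan_top (a point): centre of the upper face of the other, equal pan, on which the thing to be weighed stands. The two pans share a base with a central pillar and pointer mark 155 mm high
- rack_slope (a point): wooden rack, 225 mm along its y, 74 mm deep, middle of its sloping upper face (60 mm above the counter); x, y, z axes are level; the face slopes down to -x (towards the robot), at 0.40 rad (23 deg) from horizontal. Its three blind round sockets, 75 mm apart along y and square to the slope, are 41 mm wide and 24 mm deep; each holds one weight, in any order, leaning 23 to 28 deg from vertical, tops towards the robot
- short_weight_center (a point): short weight: plain solid aluminium cylinder, 40 mm across, 60 mm long, 200 g, told apart by length only; the point is its centre (half its length), its z axis runs along the cylinder to its top end. At the start the lower 24 mm are in a rack socket
- middle_weight_center (a point): middle weight: plain solid aluminium cylinder, 40 mm across, 90 mm long, 300 g, told apart by length only; the point is its centre (half its length), its z axis runs along the cylinder to its top end. At the start the lower 24 mm are in a rack socket
- tall_weight_center (a point): tall weight: plain solid aluminium cylinder, 40 mm across, 120 mm long, 400 g, told apart by length only; the point is its centre (half its length), its z axis runs along the cylinder to its top end. At the start the lower 24 mm are in a rack socket
- salt_pig_center (a point): steel salt pig with domed top and side mouth, 102 mm across, 110 mm high; its centre. It, the spice jar or the cup stands on the load pan, the other two on the lazy susan. z axis up
- spice_jar_center (a point): full glass spice jar with steel cap, 72 mm across, 120 mm high; its centre; z axis up
- cup_center (a point): thick white ceramic cup, 84 mm across, 95 mm high; its centre; z axis up. The thing on the load pan weighs about 500, 600 or 700 g (which, the starting tilt shows), to within 3 per cent
- pepper_mill: bystander: dark wooden pepper mill, 56 mm across, 192 mm high; origin under its foot
- processor_bowl: bystander: clear plastic bowl, 120 mm across and open, with a hub in its middle, 110 mm high; origin under its foot
- spatula: bystander: orange mini spatula lying flat, 200 mm long, 45 mm wide, 8 mm high; origin beneath about its middle, x axis to its blade
- tin: bystander: steel tin, 52 mm across, 50 mm high; origin under its foot
- oil_bottle: bystander: green glass bottle, 60 mm across, 190 mm high; origin under its foot
Not all that is in view belongs to the job. Leave any yellow look-alike of the part that bears short_weight_center alone. Leave any turquoise look-alike of the part that bears middle_weight_center alone.

How it is judged:
By the outcome, as a careful person would: the job done as asked, in the order asked, and still so for the second after the job is handed in, with the robot touching nothing.
It also fails if it takes over 64 s, if anything falls off the work surface, if the arm or the gripper's body presses on something with over 40 N, if the wrist force passes 120 N, or if a joint passes its speed limit or range.

## Robot

A 6-joint arm with a two-finger parallel gripper is mounted at the origin on the work surface. World frame = base frame: x ahead of the robot, y to its left, z up, the work surface at z = 0. Lengths are in mm, angles in rad, forces in N, time in s.
With the tool pointing down it reaches from about 300 to 775 mm from the base axis. Payload 14.6 kg.
Tool frame: the origin (TCP) lies between the finger pads; the fingertips stand 17 mm ahead of it and the grasp point (between the pads) lies 2 mm behind it (manip.tip_reach is the distance from the TCP to the fingertips, in mm); z points along the fingers, y is the line along which they close (so a half turn about z gives the same grasp; the last joint's range is limited). The gripper opens to 94 mm and grips with 3 to 60 N. Pads are 16 mm wide; open, the fingers measure 119 mm over their backs; the gripper's body (75 mm by 177 mm) begins 78 mm behind the grasp point.
Start: joints at [1.157, 0.3, 1.521, -0, 1.321, -0.067], TCP at [186.937, 517.247, 222.446] pointing down, gripper open.
Joint ranges: [-3.03, 3.03], [-0.79, 2.21], [0.23, 2.52], [-1.04, 4.18], [0, 3.07], [-2.55, 2.55]. Speed limits (rad/s): [2.22, 2.22, 2.57, 3.14, 3.14, 3.14].

## Interface

Orientations are given as [roll, pitch, yaw] about the fixed x, y, z axes, in that order (R = Rz(yaw) Ry(pitch) Rx(roll)).
In Python, from cell import manip, viewer gives the robot as it stands.
- The arm moves only by the tool apply_moves, never from a script. Its argument "moves" is a list of rows, each a list of 3 entries, a list of its own where there are three numbers: the shift along the tool's x, y, z each as a share of 0.25 m, from -1 to 1, then the turn, a rotation vector about the tool's x, y, z each as a share of pi rad, from -1 to 1, then the closure, from 0 (fully open) to 1 (shut). In form: [[[dx, dy, dz], [wx, wy, wz], grip], ...]. A call has 1 to 12 rows; each row is the pose to reach, as a shift and turn from the pose commanded when the call began, along the tool's axes at that moment, turning the shorter way round; what a row does not reach only later rows make up. A row lasts 1/12 s, in which the tool goes at most 41.7 mm and 7.16 degrees, less where a joint would pass 70% of its speed; a pose out of reach is approached as far as the arm can. A call with a number of a shift or a turn outside -1 to 1 is refused whole. A call with a gripper value outside its range is refused whole. The fingers move at their own pace and stop on an object; "squeeze" is the grip in N (left out, the last holds). Time passes only in rows, so rows that repeat a pose let the fingers close. It gives the time, the measured TCP pose, the force, the opening and the grip force at its end, in the units of the state.
- manip.read_state(): the state, without advancing time (a new reading comes with each control period).
- viewer.camera(name): name is "side" or "top" or "wrist"; returns the picture (400x640x3 uint8, blue, green, red); there is no depth.
- viewer.camera_info(name): a dict with "camera_matrix" (3x3 intrinsics, pixels), "R" (3x3) and "t" (3): a world point X has camera coordinates R X + t. Camera axes: x right, y down, z forward; pixel columns grow to the right and rows downward; lengths in mm; the calibration is good to about 2 mm. A picture is of the moment at which its call begins: read the wrist's pose just before it. camera_info takes no time and is no camera call; for the wrist camera it gives the pose at the moment of the call.
- manip.sign_off(): hands the job in; it is judged then, once.
The state is a dict: "clock": time; "joints": joint angles; "qd": joint speeds; "effort": joint torques, N m; "eef_pos": TCP position; "eef_rot": TCP orientation; "wrist_force": force on the tool from outside, world axes, zero at the start; "moment": the same for the moment, N m; "finger_gap": finger opening in mm; "finger_force": force on a finger pad.
Only numpy, scipy, OpenCV 4.12 (cv2) and the standard library are available. Lean on these libraries where they do the work, as an engineer would, in place of code of your own. Each camera call takes 0.05 s, during which the arm holds its last target. There are 200 camera calls.

## Working session

There is one attempt and no reset: what is moved stays moved. The work goes in short steps, Python scripts to look and compute and a tool call to move; the robot and the scene stay as the last step left them, time stands still between calls to the robot, and variables do not carry over. Pictures are saved under pics/ and viewed, at most 10 in all, crops included, and the job is handed in when it is done.

Besides the shell and the picture viewer there is one more tool, called as name(argument=value, ...) on one line, values as JSON. apply_moves: Moves the arm, as the interface text tells. Shift numbers are shares of 0.25 m and turn numbers shares of pi rad, none past 1 either way. Its arguments: {"type":"object","properties":{"moves":{"type":"array"},"squeeze":{"type":"number"}},"required":["moves"]}

```bash
mkdir -p pics; ls; python3 - <<'E'
from cell import manip, viewer
import cv2
for n in("side","top"):
    im=viewer.camera(n); cv2.imwrite(f"pics/{n}0.png",im)
    i=viewer.camera_info(n); print(n,i)
print(manip.read_state())
E
```

```text
pics
side {'camera_matrix': array([[389.8220372 ,   0.        , 315.43177074],
       [  0.        , 389.8220372 , 197.99746523],
       [  0.        ,   0.        ,   1.        ]]), 'R': array([[-0.99240206, -0.12300132,  0.00297137],
       [-0.08429781,  0.66214557, -0.74461878],
       [ 0.08962162, -0.73921169, -0.66748337]]), 't': array([ 582.46130779,  128.95209013, 1144.71381134])}
top {'camera_matrix': array([[371.5699942 ,   0.        , 314.55352001],
       [  0.        , 371.5699942 , 198.85750449],
       [  0.        ,   0.        ,   1.        ]]), 'R': array([[-0.01391953, -0.99979473, -0.01472241],
       [-0.98644343,  0.0161384 , -0.1633062 ],
       [ 0.16351027,  0.01224968, -0.98646558]]), 't': array([  25.7830455 ,  579.22958104, 1058.38049826])}
{'clock': 0.1, 'joints': array([ 1.15738671e+00,  3.00408505e-01,  1.52153582e+00, -8.92859660e-06,
        1.32070596e+00, -6.65853416e-02]), 'qd': array([ 0.00042346, -0.00201773, -0.0016645 ,  0.00070087, -0.00157247,
       -0.00045189]), 'effort': array([ 1.30228822e-03, -5.32640755e+01, -3.53281546e+01,  7.08701299e-02,
        2.34567525e-02, -9.91725665e-05]), 'eef_pos': array([186.85796498, 517.0440259 , 221.93980607]), 'eef_rot': array([-3.14053680e+00, -6.17410229e-05,  2.79477056e+00]), 'wrist_force': array([ 0.18815771, -0.07938595, -0.21088536]), 'moment': array([ 0.0061821 ,  0.01689191, -0.00135916]), 'finger_force': 0.0, 'finger_gap': 94.22883515055508}
```

View pics/side0.png

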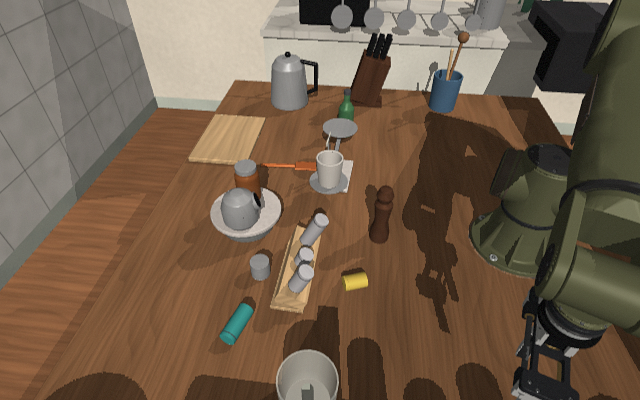

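View pics/top0.png

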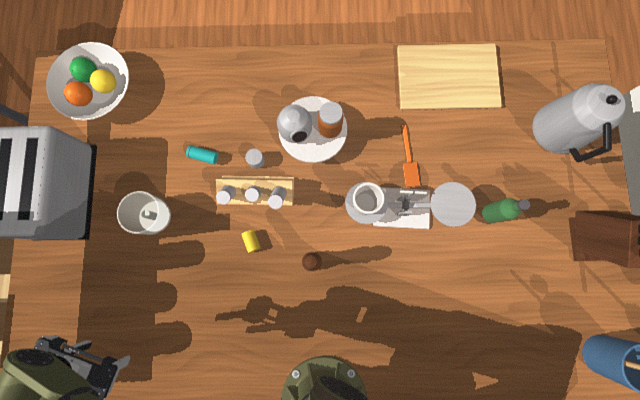

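```bash
cat > h.py <<'E'
import numpy as np, cv2
from cell import manip, viewer
def ray(n,px,info=None):
    i=info or viewer.camera_info(n); K=np.array(i["camera_matrix"]);R=np.array(i["R"]);t=np.array(i["t"])
    d=R.T@np.linalg.solve(K,[px[0],px[1],1.]); return -R.T@t,d
def onz(n,px,z):
    c,d=ray(n,px); return c+d*(z-c[2])/d[2]
def tri(a,b,na="top",nb="side"):
    A=[];B=[]
    for n,p in((na,a),(nb,b)):
        c,d=ray(n,p);d=d/np.linalg.norm(d);P=np.eye(3)-np.outer(d,d);A.append(P);B.append(P@c)
    x=np.linalg.lstsq(np.vstack(A),np.hstack(B),rcond=None)[0]
    return x
def proj(n,X):
    i=viewer.camera_info(n);p=np.array(i["camera_matrix"])@(np.array(i["R"])@np.array(X)+i["t"]);return p[:2]/p[2]
E
python3 - <<'E'
import cv2,numpy as np
t=cv2.imread("pics/top0.png");s=cv2.imread("pics/side0.png")
f=lambda im,x,y,w,h:cv2.resize(im[y:y+h,x:x+w],(400,300),interpolation=cv2.INTER_CUBIC)
a=np.hstack([f(t,205,160,100,75),f(t,340,160,160,120)])
b=np.hstack([f(s,255,205,133,100),f(s,290,110,100,75)])
cv2.imwrite("pics/c1.png",np.vstack([a,b]))
E
```

```text
(no output)
```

View pics/c1.png

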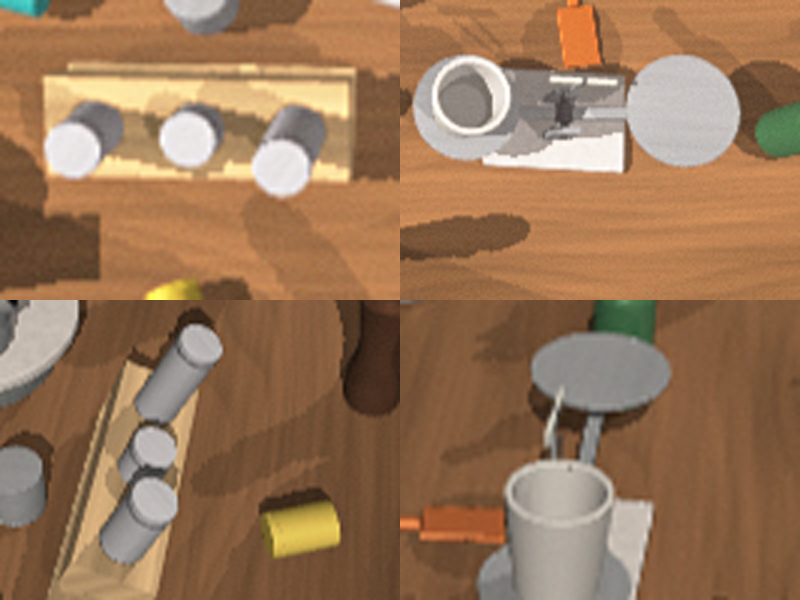

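```bash
python3 - <<'E'
from h import *
np.set_printoptions(precision=1,suppress=True)
for k,a,b in(("mid",(223.5,197.5),(306.7,270.7)),("short",(252.2,194.5),(306.3,253.3)),("tall",(275.2,201.8),(322,220.7)),("pan",(453.6,204),(340,128)),("load",(367.2,203.2),(329.3,181))):
    X=tri(a,b);print(k,X,proj("top",X)-a,proj("side",X)-b)
for p in((205+11,160+44.5),(205+87.5,160+45.5),(205+11,160+19),(205+89,160+17.5)): print(onz("top",p,50))
# pan ellipse from top for segmentation
E
```

```text
mid [575.1 270.5 119.2] [-0.   0.2] [-0.3 -0.1]
short [587.1 195.3  91.6] [-0.   0.3] [-0.3 -0.1]
tall [556.3 123.2 141.2] [-0.   0.5] [-0.5 -0.1]
pan [ 545.9 -367.4  119.2] [-0.   0.4] [-0.3 -0.1]
load [ 560.4 -137.    61.9] [-0.   0.5] [-0.4 -0.1]
[567.  310.5  50. ]
[560.3  82.7  50. ]
[644.6 312.7  50. ]
[645.2  77.8  50. ]
```

```bash
cat >> h.py <<'E'
from scipy.spatial.transform import Rotation as Ro
np.set_printoptions(precision=4,suppress=True)
def tool(tilt,yaw=0):  # tilt deg outward; yaw deg of tool y axis about world z
    a=np.radians(tilt);y=np.array([np.cos(a),0,np.sin(a)]);z=np.array([np.sin(a),0,-np.cos(a)])
    return Ro.from_euler("z",yaw,degrees=True).as_matrix()@np.c_[np.cross(y,z),y,z]
def plan(*targets):
    s=manip.read_state();p0=s["eef_pos"];R0=Ro.from_euler("xyz",s["eef_rot"]).as_matrix()
    print("clock",round(s["clock"],2),"p",p0.round(1),"F",s["wrist_force"].round(1),"gap",round(s["finger_gap"],1))
    for p,R in targets:
        d=R0.T@(np.array(p)-p0)/250;w=Ro.from_matrix(R0.T@R).as_rotvec()/np.pi
        print(d.round(3).tolist(),w.round(4).tolist(),"rows",round(np.linalg.norm(d)*250/41.7,1),round(np.linalg.norm(w)*180/7.16,1))
E
python3 - <<'E'
from h import *
plan(([541,270.5,210],tool(25)))
plan(([400,400,260],tool(12,35)))
E
```

```text
clock 0.1 p [186.9 517.  221.9] F [ 0.2 -0.1 -0.2] gap 94.2
[-1.667, -0.446, 0.048] [-0.1213, -0.0847, 0.3831] rows 10.4 10.3
clock 0.1 p [186.9 517.  221.9] F [ 0.2 -0.1 -0.2] gap 94.2
[-0.961, -0.151, -0.152] [-0.0649, -0.0204, 0.1944] rows 5.9 5.2
```

apply_moves(moves=[[[-0.96,-0.15,-0.15],[-0.065,-0.02,0.194],0.3],[[-0.96,-0.15,-0.15],[-0.065,-0.02,0.194],0.3],[[-0.96,-0.15,-0.15],[-0.065,-0.02,0.194],0.3],[[-0.96,-0.15,-0.15],[-0.065,-0.02,0.194],0.3],[[-0.96,-0.15,-0.15],[-0.065,-0.02,0.194],0.3],[[-0.96,-0.15,-0.15],[-0.065,-0.02,0.194],0.3],[[-0.96,-0.15,-0.15],[-0.065,-0.02,0.194],0.3]])

```text
clock: 0.68
eef_pos: [404.1, 397.5, 260.8]
eef_rot: [2.929, -0.001, 2.177]
wrist_force: [0.0, -1.1, 0.1]
finger_gap: 65.7
finger_force: 0.0
```

```bash
python3 - <<'E'
from h import *
plan(([541,270.5,195],tool(25)))
E
```

```text
clock 0.68 p [404.1 397.5 260.8] F [ 0.  -1.1  0.1] gap 65.7
[-0.73, 0.102, 0.29] [-0.0692, -0.0619, 0.1832] rows 4.7 5.2
```

apply_moves(moves=[[[-0.73,0.102,0.29],[-0.069,-0.062,0.183],0.3],[[-0.73,0.102,0.29],[-0.069,-0.062,0.183],0.3],[[-0.73,0.102,0.29],[-0.069,-0.062,0.183],0.3],[[-0.73,0.102,0.29],[-0.069,-0.062,0.183],0.3],[[-0.73,0.102,0.29],[-0.069,-0.062,0.183],0.3],[[-0.73,0.102,0.29],[-0.069,-0.062,0.183],0.3],[[-0.73,0.102,0.29],[-0.069,-0.062,0.183],0.3],[[-0.73,0.102,0.29],[-0.069,-0.062,0.183],0.3]])

```text
clock: 1.35
eef_pos: [537.2, 274.6, 193.9]
eef_rot: [2.709, 0.002, 1.579]
wrist_force: [-0.6, 0.5, -0.3]
finger_gap: 66.1
finger_force: 0.0
```

```bash
python3 - <<'E'
from h import *
im=viewer.camera("wrist");cv2.imwrite("pics/w1.png",im)
for T in([575,270.5,119.5],[587,195.3,92.5],[556,123.2,144]): print(proj("wrist",T))
i=viewer.camera_info("wrist");print(-i["R"].T@i["t"],i["R"][2])
np.savez("w1.npz",**i)
plan(([541,270.5,195],tool(25)))
E
```

```text
[324.6781 216.3611]
[323.204  277.4811]
[315.5434 382.0799]
[468.7196 341.3363 341.7603] [ 0.41   -0.2297 -0.8827]
clock 1.4 p [537.2 274.9 194.3] F [-0.5 -0.6 -0.3] gap 65.7
[-0.018, 0.015, 0.004] [-0.0009, -0.0008, 0.0027] rows 0.1 0.1
```

View pics/w1.png

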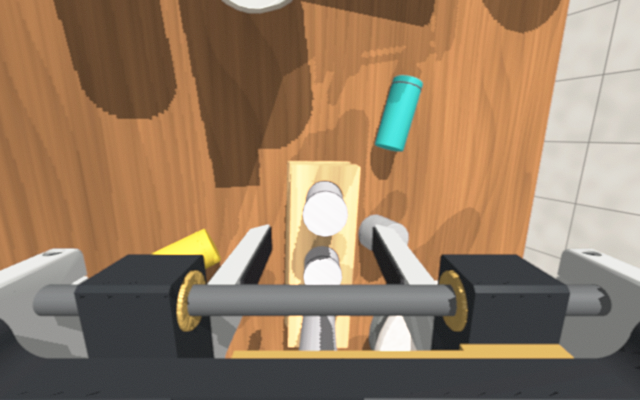

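```bash
python3 - <<'E'
from h import *
R=tool(25);z=R[:,2];G=np.array([575,271.5,119.5])+24*z
plan((G-100*z,R),(G-60*z,R),(G,R))
E
```

```text
clock 1.4 p [537.2 274.9 194.3] F [-0.5 -0.6 -0.3] gap 65.7
[-0.014, 0.011, 0.031] [-0.0009, -0.0008, 0.0027] rows 0.2 0.1
[-0.014, 0.011, 0.191] [-0.0009, -0.0008, 0.0027] rows 1.2 0.1
[-0.015, 0.012, 0.431] [-0.0009, -0.0008, 0.0027] rows 2.6 0.1
```

apply_moves(moves=[[[-0.014,0.011,0.03],[0,0,0],0.3],[[-0.014,0.011,0.1],[0,0,0],0.3],[[-0.014,0.011,0.15],[0,0,0],0.3],[[-0.014,0.011,0.19],[0,0,0],0.3],[[-0.014,0.011,0.19],[0,0,0],0.3],[[-0.014,0.011,0.19],[0,0,0],0.3]])

```text
clock: 1.9
eef_pos: [559.9, 270.7, 151.6]
eef_rot: [2.709, 0.002, 1.578]
wrist_force: [-0.3, 0.4, 0.9]
finger_gap: 65.8
finger_force: 0.0
```

```bash
python3 - <<'E'
from h import *
R=tool(25);z=R[:,2];G=np.array([575,271.5,119.5])+24*z
print(G-60*z)
plan((G-30*z,R),(G,R))
E
```

```text
[559.7857 271.5    152.1271]
clock 1.9 p [559.9 270.7 151.6] F [-0.3  0.4  0.9] gap 65.8
[0.003, 0.001, 0.118] [-0.0011, -0.0004, 0.0022] rows 0.7 0.1
[0.003, 0.001, 0.238] [-0.0011, -0.0004, 0.0022] rows 1.4 0.1
```

apply_moves(moves=[[[0.003,0,0.06],[0,0,0],0.3],[[0.003,0,0.12],[0,0,0],0.3],[[0.003,0,0.18],[0,0,0],0.3],[[0.003,0,0.238],[0,0,0],0.3],[[0.003,0,0.238],[0,0,0],0.3],[[0.003,0,0.238],[0,0,0],0.45],[[0.003,0,0.238],[0,0,0],0.7],[[0.003,0,0.238],[0,0,0],0.7],[[0.003,0,0.238],[0,0,0],0.7],[[0.003,0,0.238],[0,0,0],0.7]], squeeze=20)

```text
clock: 2.73
eef_pos: [584.9, 271.9, 99.1]
eef_rot: [2.707, 0.001, 1.577]
wrist_force: [-6.1, -0.2, 6.6]
finger_gap: 39.8
finger_force: 20.0
```

apply_moves(moves=[[[0,0,-0.04],[0,0,0],0.7],[[0,0,-0.1],[0,0,0],0.7],[[0,0,-0.2],[0,0,0],0.7],[[0,0,-0.3],[0,0,0],0.7],[[0,0,-0.3],[0,0,0],0.7]])

```text
clock: 3.15
eef_pos: [553.4, 272.3, 171.2]
eef_rot: [2.703, -0.001, 1.578]
wrist_force: [0.6, -0.9, -2.6]
finger_gap: 40.0
finger_force: 20.0
```

```bash
python3 - <<'E'
from h import *
print(manip.read_state()["joints"])
plan(([545,240,315],tool(0)),([540,100,315],tool(0)),([540,-130,315],tool(0)),([546,-300,315],tool(0)),([546,-367,315],tool(0)))
E
```

```text
[ 0.4766  0.3134  1.688  -0.2801  0.7628  0.6358]
clock 3.15 p [553.4 272.3 171.2] F [ 0.6 -0.9 -2.6] gap 40.0
[-0.128, 0.213, -0.536] [0.1397, -0.001, 0.0022] rows 3.5 3.5
[-0.688, 0.192, -0.547] [0.1397, -0.001, 0.0022] rows 5.4 3.5
[-1.608, 0.186, -0.551] [0.1397, -0.001, 0.0022] rows 10.3 3.5
[-2.288, 0.204, -0.543] [0.1397, -0.001, 0.0022] rows 14.2 3.5
[-2.556, 0.202, -0.545] [0.1397, -0.001, 0.0022] rows 15.7 3.5
```

apply_moves(moves=[[[-0.12,0.21,-0.54],[0.14,0,0],0.7],[[-0.12,0.21,-0.54],[0.14,0,0],0.7],[[-0.12,0.21,-0.54],[0.14,0,0],0.7],[[-0.12,0.21,-0.54],[0.14,0,0],0.7],[[-0.3,0.2,-0.545],[0.14,0,0],0.7],[[-0.45,0.2,-0.545],[0.14,0,0],0.7],[[-0.6,0.2,-0.545],[0.14,0,0],0.7],[[-0.75,0.2,-0.547],[0.14,0,0],0.7],[[-0.9,0.19,-0.548],[0.14,0,0],0.7],[[-1,0.19,-0.55],[0.14,0,0],0.7]])

```text
clock: 3.98
eef_pos: [539.9, 18.6, 310.5]
eef_rot: [-3.135, 0.002, 1.576]
wrist_force: [0.2, 0.5, -2.3]
finger_gap: 39.6
finger_force: 20.0
```

```bash
python3 - <<'E'
from h import *
plan(([540,-130,315],tool(0)),([546,-220,315],tool(0)))
E
```

```text
clock 3.98 p [539.9  18.6 310.5] F [ 0.2  0.5 -2.3] gap 39.6
[-0.594, -0.003, -0.017] [-0.0022, 0.0006, 0.0016] rows 3.6 0.1
[-0.954, 0.019, -0.016] [-0.0022, 0.0006, 0.0016] rows 5.7 0.1
```

apply_moves(moves=[[[-0.15,0,-0.016],[0,0,0],0.7],[[-0.31,0.005,-0.016],[0,0,0],0.7],[[-0.47,0.005,-0.016],[0,0,0],0.7],[[-0.63,0.01,-0.016],[0,0,0],0.7],[[-0.8,0.02,-0.016],[0,0,0],0.7],[[-0.95,0.02,-0.016],[0,0,0],0.7],[[-1,0.02,-0.016],[0,0,0],0.7]])

```text
clock: 4.57
eef_pos: [546.4, -233.1, 314.1]
eef_rot: [-3.134, 0.002, 1.574]
wrist_force: [0.1, -0.7, -2.8]
finger_gap: 39.8
finger_force: 20.0
```

```bash
python3 - <<'E'
from h import *
plan(([546,-435,315],tool(0)))
E
```

```text
clock 4.57 p [ 546.4 -233.1  314.1] F [ 0.1 -0.7 -2.8] gap 39.8
[-0.808, -0.004, -0.002] [-0.0024, 0.0005, 0.001] rows 4.8 0.1
```

apply_moves(moves=[[[-0.16,0,0],[-0.002,0,0],0.7],[[-0.32,0,0],[-0.002,0,0],0.7],[[-0.48,0,0],[-0.002,0,0],0.7],[[-0.65,0,0],[-0.002,0,0],0.7],[[-0.8,0,0],[-0.002,0,0],0.7],[[-0.8,0,0],[-0.002,0,0],0.7],[[-0.8,0,0],[-0.002,0,0],0.7]])

```text
clock: 5.15
eef_pos: [547.9, -430.0, 313.3]
eef_rot: [-3.14, -0.001, 1.575]
wrist_force: [-0.5, 1.1, -3.2]
finger_gap: 39.6
finger_force: 20.0
```

```bash
python3 - <<'E'
from h import *
i=viewer.camera_info("wrist");im=viewer.camera("wrist");cv2.imwrite("pics/w2.png",im);np.savez("w2.npz",**i)
for T in([546,-367,127],[560,-137,68]): print(proj("wrist",T))
plan(([546,-435,315],tool(0)))
E
```

```text
[320.1118 138.4162]
[332.9448 -58.4237]
clock 5.2 p [ 548.4 -428.6  314.3] F [ 0.9 -0.  -2.8] gap 39.7
[-0.026, -0.01, -0.003] [-0.0003, -0.0, 0.0018] rows 0.2 0.0
```

View pics/w2.png

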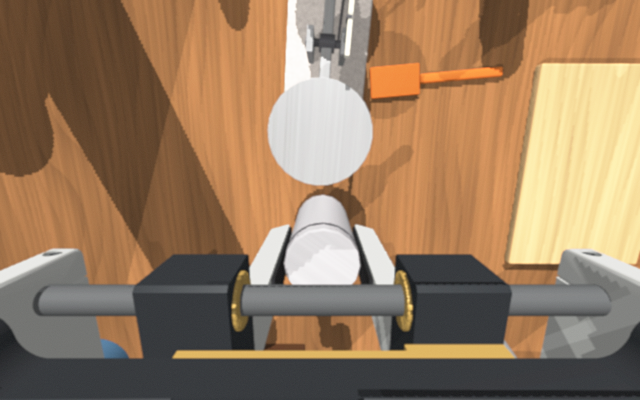

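```bash
cat > fit.py <<'E'
from h import *
from scipy.optimize import least_squares
def fitpan(im,i,c0,r0,X0,bad=lambda p:False):
    g=cv2.GaussianBlur(cv2.cvtColor(im,cv2.COLOR_BGR2HSV)[...,1].astype(np.float32),(0,0),.7)
    pts=[]
    for th in np.arange(0,2*np.pi,np.pi/90):
        r=np.arange(r0-9,r0+9,.25);d=np.array([np.cos(th),np.sin(th)])
        q=(np.array(c0)+r[:,None]*d).astype(np.float32)
        v=cv2.remap(g,q[None,:,0],q[None,:,1],cv2.INTER_LINEAR)[0]
        if v[0]>50 or v[-6:].mean()<70: continue
        k=np.argmax(v>(v[:8].mean()+v[-6:].mean())/2)
        pts.append(q[k])
    pts=np.array(pts)
    K=i["camera_matrix"];a=np.arange(0,2*np.pi,np.pi/180)
    def f(X):
        W=np.c_[X[0]+62*np.cos(a),X[1]+62*np.sin(a),X[2]+0*a]
        c=(i["R"]@W.T).T+i["t"];p=(K@c.T).T;p=p[:,:2]/p[:,2:]
        m=p.mean(0);ang=np.arctan2(*(p-m).T[::-1]);o=np.argsort(ang)
        rr=np.interp(np.arctan2(*(pts-m).T[::-1]),ang[o],np.linalg.norm(p-m,axis=1)[o],period=2*np.pi)
        return np.linalg.norm(pts-m,axis=1)-rr
    s=least_squares(f,X0,loss="soft_l1",f_scale=.5,x_scale=[1,1,1])
    return s.x,len(pts),np.median(abs(f(s.x)))
E
python3 - <<'E'
from fit import *
print(fitpan(cv2.imread("pics/w2.png"),dict(np.load("w2.npz")),(320,131),52,[546,-367,127]))
print(fitpan(cv2.imread("pics/top0.png"),viewer.camera_info("top"),(453.6,204),22,[546,-367,127]))
E
```

```text
(array([ 545.079 , -362.1632,  128.8325]), 138, np.float64(0.13225359243601176))
(array([ 545.429 , -358.7278,  137.19  ]), 147, np.float64(0.084918085879778))
```

```bash
python3 - <<'E'
from h import *
plan(([545.3,-389.5,215],tool(0)))
E
```

```text
clock 5.2 p [ 548.4 -428.6  314.3] F [ 0.9 -0.  -2.8] gap 39.7
[0.156, -0.011, 0.397] [-0.0003, -0.0, 0.0018] rows 2.6 0.0
```

apply_moves(moves=[[[0.1,-0.01,0],[0,0,0.002],0.7],[[0.156,-0.011,0.05],[0,0,0.002],0.7],[[0.156,-0.011,0.15],[0,0,0.002],0.7],[[0.156,-0.011,0.25],[0,0,0.002],0.7],[[0.156,-0.011,0.35],[0,0,0.002],0.7],[[0.156,-0.011,0.397],[0,0,0.002],0.7],[[0.156,-0.011,0.397],[0,0,0.002],0.7],[[0.156,-0.011,0.397],[0,0,0.002],0.7]])

```text
clock: 5.87
eef_pos: [545.9, -388.9, 217.5]
eef_rot: [3.141, 0.002, 1.572]
wrist_force: [0.8, 0.4, -1.9]
finger_gap: 39.8
finger_force: 20.0
```

```bash
python3 - <<'E'
from h import *
plan(([545.3,-389.5,195],tool(0)),([545.3,-389.5,176],tool(0)))
print(manip.read_state()["eef_rot"])
E
```

```text
clock 5.87 p [ 545.9 -388.9  217.5] F [ 0.8  0.4 -1.9] gap 39.8
[-0.002, -0.003, 0.09] [0.0003, 0.0005, 0.0004] rows 0.5 0.0
[-0.002, -0.003, 0.166] [0.0003, 0.0005, 0.0004] rows 1.0 0.0
[3.1407 0.0016 1.572 ]
```

apply_moves(moves=[[[-0.002,-0.003,0.03],[0,0,0],0.7],[[-0.002,-0.003,0.05],[0,0,0],0.7],[[-0.002,-0.003,0.07],[0,0,0],0.7],[[-0.002,-0.003,0.085],[0,0,0],0.7],[[-0.002,-0.003,0.1],[0,0,0],0.7],[[-0.002,-0.003,0.112],[0,0,0],0.7],[[-0.002,-0.003,0.124],[0,0,0],0.7],[[-0.002,-0.003,0.136],[0,0,0],0.7],[[-0.002,-0.003,0.148],[0,0,0],0.7],[[-0.002,-0.003,0.16],[0,0,0],0.7],[[-0.002,-0.003,0.166],[0,0,0],0.7],[[-0.002,-0.003,0.166],[0,0,0],0.7]])

```text
clock: 6.87
eef_pos: [544.8, -390.1, 174.7]
eef_rot: [3.141, 0.001, 1.571]
wrist_force: [-0.3, -0.5, -0.2]
finger_gap: 39.8
finger_force: 20.0
```

apply_moves(moves=[[[0,0,0],[0,0,0],0.7],[[0,0,0],[0,0,0],0.7],[[0,0,0],[0,0,0],0.7],[[0,0,0],[0,0,0],0.7],[[0,0,0],[0,0,0],0.7],[[0,0,0],[0,0,0],0.7]])

```text
clock: 7.37
eef_pos: [544.8, -390.1, 175.0]
eef_rot: [3.141, 0.001, 1.571]
wrist_force: [-0.8, -0.8, 0.1]
finger_gap: 39.5
finger_force: 20.0
```

```bash
python3 - <<'E'
from fit import *
plan(([545.3,-389.5,176],tool(0)))
cv2.imwrite("pics/s2.png",viewer.camera("side"))
im=viewer.camera("wrist");cv2.imwrite("pics/w3.png",im)
s=cv2.imread("pics/s2.png")
a=cv2.resize(s[80:230,260:460],(640,480),interpolation=cv2.INTER_CUBIC)
cv2.imwrite("pics/c2.png",a)
E
```

```text
clock 7.37 p [ 544.8 -390.1  175. ] F [-0.8 -0.8  0.1] gap 39.5
[0.002, 0.002, -0.004] [0.0001, 0.0004, 0.0001] rows 0.0 0.0
```

View pics/c2.png

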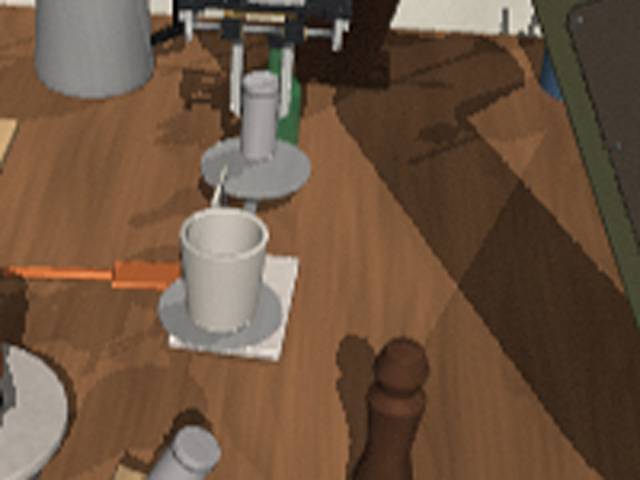

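apply_moves(moves=[[[0,0,0],[0,0,0],0.56],[[0,0,0],[0,0,0],0.54],[[0,0,0],[0,0,0],0.5],[[0,0,0],[0,0,0],0.45],[[0,0,0],[0,0,0],0.38],[[0,0,0],[0,0,0],0.38],[[0,0,-0.1],[0,0,0],0.38],[[0,0,-0.25],[0,0,0],0.38],[[0,0,-0.41],[0,0,0],0.38],[[0,0,-0.57],[0,0,0],0.38],[[-0.1,0,-0.57],[0,0,0],0.38],[[-0.2,0,-0.57],[0,0,0],0.38]])

```text
clock: 8.47
eef_pos: [545.4, -439.9, 321.6]
eef_rot: [3.137, 0.005, 1.573]
wrist_force: [-0.3, -0.5, -1.1]
finger_gap: 58.4
finger_force: 0.0
```

apply_moves(moves=[[[-0.02,0,0],[0,0,0],0.3],[[-0.02,0,0],[0,0,0],0.3],[[-0.02,0,0],[0,0,0],0.3]])

```text
clock: 8.72
eef_pos: [544.8, -444.5, 316.9]
eef_rot: [-3.141, 0.0, 1.571]
wrist_force: [-0.0, 0.3, 0.6]
finger_gap: 65.9
finger_force: 0.0
```

```bash
python3 - <<'E'
from fit import *
i=viewer.camera_info("wrist");im=viewer.camera("wrist");cv2.imwrite("pics/w4.png",im)
print(proj("wrist",[545.3,-362.5,110]))
plan(([545,-250,315],tool(0)),([587,195,210],tool(0)))
for z in(98,104,110,116,122): 
  c=proj("wrist",[545.3,-362.5,z]); r=np.linalg.norm(proj("wrist",[607.3,-362.5,z])-c);print(z,c,r)
s=fitpan(im,i,proj("wrist",[545.3,-362.5,110]),r,[545.3,-362.5,110]);print(s)
np.savez("w4.npz",**i)
E
```

```text
[322.0544 121.4637]
clock 8.77 p [ 544.9 -444.1  317.3] F [ 0.8 -0.8 -0.2] gap 65.5
[0.776, 0.001, 0.009] [0.0, 0.0002, 0.0002] rows 4.7 0.0
[2.556, 0.17, 0.427] [0.0, 0.0002, 0.0002] rows 15.6 0.0
98 [322.0497 121.8474] 48.4862451219204
104 [322.052  121.6586] 49.26769429495049
110 [322.0544 121.4637] 50.074745204578505
116 [322.0568 121.2622] 50.90867694472752
122 [322.0593 121.0539] 51.770855259149755
(array([ 545.0714, -362.3319,  111.5096]), 138, np.float64(0.12726570695217632))
```

View pics/w4.png

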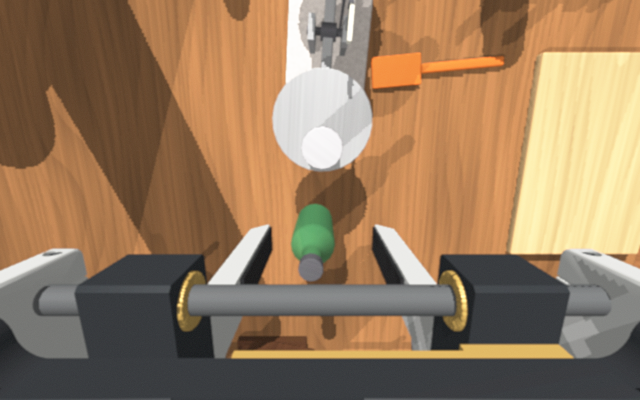

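apply_moves(moves=[[[0.1,0,0],[0,0,0],0.3],[[0.25,0,0],[0,0,0],0.3],[[0.4,0,0],[0,0,0],0.3],[[0.55,0,0],[0,0,0],0.3],[[0.7,0,0],[0,0,0],0.3],[[0.85,0,0],[0,0,0],0.3],[[1,0,0],[0,0,0],0.3],[[1,0,0],[0,0,0],0.3]])

```text
clock: 9.43
eef_pos: [544.6, -188.6, 318.4]
eef_rot: [3.14, 0.001, 1.577]
wrist_force: [-0.4, -1.6, 0.7]
finger_gap: 65.8
finger_force: 0.0
```

```bash
python3 - <<'E'
from h import *
plan(([540,50,315],tool(0)),([540,196,315],tool(0)))
E
```

```text
clock 9.43 p [ 544.6 -188.6  318.4] F [-0.4 -1.6  0.7] gap 65.8
[0.954, -0.013, 0.013] [0.0006, 0.0003, 0.0018] rows 5.7 0.0
[1.538, -0.01, 0.012] [0.0006, 0.0003, 0.0018] rows 9.2 0.0
```

apply_moves(moves=[[[0.15,0,0],[0,0,0],0.3],[[0.3,0,0],[0,0,0],0.3],[[0.45,0,0],[0,0,0],0.3],[[0.6,-0.01,0.01],[0,0,0],0.3],[[0.75,-0.01,0.01],[0,0,0],0.3],[[0.9,-0.01,0.01],[0,0,0],0.3],[[1,-0.01,0.01],[0,0,0],0.3]])

```text
clock: 10.02
eef_pos: [541.1, 58.6, 314.8]
eef_rot: [3.141, 0.001, 1.573]
wrist_force: [0.6, -1.0, 0.4]
finger_gap: 65.7
finger_force: 0.0
```

```bash
python3 - <<'E'
from h import *
R=tool(25);z=R[:,2];G=np.array([587,196,92])+13*z
print(G-140*z)
plan((G-140*z,R))
E
```

```text
[533.3275 196.     207.1011]
clock 10.02 p [541.1  58.6 314.8] F [ 0.6 -1.   0.4] gap 65.7
[0.55, -0.03, 0.43] [-0.1385, 0.0001, 0.0009] rows 4.2 3.5
```

apply_moves(moves=[[[0.15,0,0.02],[0,0,0],0.3],[[0.3,0,0.05],[-0.03,0,0],0.3],[[0.42,-0.01,0.12],[-0.06,0,0],0.3],[[0.5,-0.02,0.22],[-0.1,0,0],0.3],[[0.55,-0.03,0.35],[-0.1385,0,0],0.3],[[0.55,-0.03,0.43],[-0.1385,0,0],0.3],[[0.55,-0.03,0.43],[-0.1385,0,0],0.3],[[0.55,-0.03,0.43],[-0.1385,0,0],0.3],[[0.55,-0.03,0.43],[-0.1385,0,0],0.3]])

```text
clock: 10.77
eef_pos: [535.4, 192.5, 209.0]
eef_rot: [2.705, 0.001, 1.571]
wrist_force: [-0.5, 0.3, -0.2]
finger_gap: 65.8
finger_force: 0.0
```

```bash
python3 - <<'E'
from h import *
im=viewer.camera("wrist");cv2.imwrite("pics/w5.png",im)
for T in([587,196,92],[602.5,196,60]): print(proj("wrist",T))
print(proj("wrist",[592,196,92]),proj("wrist",[587,201,92]))
R=tool(25);z=R[:,2];G=np.array([587,196,92])+13*z
plan((G-50*z,R),(G,R))
E
```

```text
[318.5416 196.7514]
[319.3137 190.1683]
[322.9227 196.3162] [318.528  191.9991]
clock 10.82 p [535.7 192.4 209.1] F [ 0.  -0.3  0.3] gap 65.7
[0.015, -0.012, 0.363] [0.0004, 0.0002, -0.0001] rows 2.2 0.0
[0.015, -0.013, 0.563] [0.0004, 0.0002, -0.0001] rows 3.4 0.0
```

View pics/w5.png

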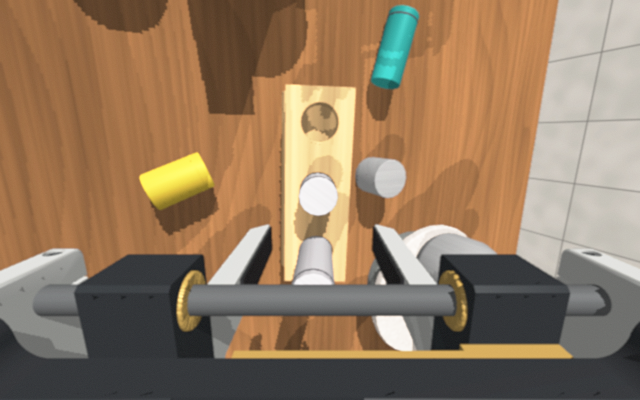

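apply_moves(moves=[[[0.018,-0.012,0.1],[0,0,0],0.3],[[0.018,-0.012,0.2],[0,0,0],0.3],[[0.018,-0.012,0.3],[0,0,0],0.3],[[0.018,-0.012,0.36],[0,0,0],0.3],[[0.018,-0.012,0.36],[0,0,0],0.3],[[0.018,-0.012,0.36],[0,0,0],0.3]])

```text
clock: 11.32
eef_pos: [570.5, 196.5, 124.8]
eef_rot: [2.706, 0.001, 1.57]
wrist_force: [0.2, 0.4, 0.8]
finger_gap: 65.7
finger_force: 0.0
```

```bash
python3 - <<'E'
from h import *
R=tool(25);z=R[:,2];G=np.array([587,197,92])+13*z
print(G)
plan((G,R))
E
```

```text
[592.494 197.     80.218]
clock 11.32 p [570.5 196.5 124.8] F [0.2 0.4 0.8] gap 65.7
[0.002, 0.004, 0.199] [-0.0002, 0.0005, -0.0001] rows 1.2 0.0
```

apply_moves(moves=[[[0.002,0.004,0.06],[0,0,0],0.3],[[0.002,0.004,0.12],[0,0,0],0.3],[[0.002,0.004,0.17],[0,0,0],0.3],[[0.002,0.004,0.199],[0,0,0],0.3],[[0.002,0.004,0.199],[0,0,0],0.3],[[0.002,0.004,0.199],[0,0,0],0.45],[[0.002,0.004,0.199],[0,0,0],0.7],[[0.002,0.004,0.199],[0,0,0],0.7],[[0.002,0.004,0.199],[0,0,0],0.7],[[0.002,0.004,0.199],[0,0,0],0.7]], squeeze=20)

```text
clock: 12.15
eef_pos: [591.4, 197.5, 79.8]
eef_rot: [2.706, 0.001, 1.571]
wrist_force: [-7.2, -1.1, 6.4]
finger_gap: 39.9
finger_force: 20.0
```

apply_moves(moves=[[[0,0,-0.04],[0,0,0],0.7],[[0,0,-0.1],[0,0,0],0.7],[[0,0,-0.2],[0,0,0],0.7],[[0,0,-0.3],[0,0,0],0.7],[[0,0,-0.3],[0,0,0],0.7]])

```text
clock: 12.57
eef_pos: [560.1, 198.1, 152.0]
eef_rot: [2.701, -0.001, 1.572]
wrist_force: [1.0, -0.2, -1.4]
finger_gap: 39.9
finger_force: 19.9
```

```bash
python3 - <<'E'
from h import *
plan(([545,196,320],tool(0)),([540,50,320],tool(0)),([540,-55,320],tool(0)))
E
```

```text
clock 12.57 p [560.1 198.1 152. ] F [ 1.  -0.2 -1.4] gap 39.9
[-0.008, 0.232, -0.634] [0.1403, -0.0003, 0.0002] rows 4.0 3.5
[-0.592, 0.214, -0.643] [0.1403, -0.0003, 0.0002] rows 5.4 3.5
[-1.012, 0.213, -0.643] [0.1403, -0.0003, 0.0002] rows 7.3 3.5
```

apply_moves(moves=[[[0,0.23,-0.63],[0.14,0,0],0.7],[[0,0.23,-0.63],[0.14,0,0],0.7],[[0,0.23,-0.63],[0.14,0,0],0.7],[[0,0.23,-0.63],[0.14,0,0],0.7],[[-0.12,0.22,-0.64],[0.14,0,0],0.7],[[-0.28,0.215,-0.64],[0.14,0,0],0.7],[[-0.44,0.215,-0.64],[0.14,0,0],0.7],[[-0.6,0.215,-0.64],[0.14,0,0],0.7],[[-0.76,0.215,-0.64],[0.14,0,0],0.7],[[-0.9,0.215,-0.64],[0.14,0,0],0.7],[[-1,0.215,-0.64],[0.14,0,0],0.7]])

```text
clock: 13.48
eef_pos: [541.1, -55.4, 314.7]
eef_rot: [-3.137, 0.002, 1.569]
wrist_force: [-0.7, 0.9, -1.9]
finger_gap: 39.9
finger_force: 19.9
```

```bash
python3 - <<'E'
from h import *
plan(([545,-200,320],tool(0)),([545.3,-335,320],tool(0)))
E
```

```text
clock 13.48 p [541.1 -55.4 314.7] F [-0.7  0.9 -1.9] gap 39.9
[-0.579, 0.016, -0.02] [-0.0015, 0.0005, -0.0004] rows 3.5 0.0
[-1.119, 0.018, -0.019] [-0.0015, 0.0005, -0.0004] rows 6.7 0.0
```

apply_moves(moves=[[[-0.15,0,-0.01],[0,0,0],0.7],[[-0.3,0.01,-0.02],[-0.001,0,0],0.7],[[-0.45,0.016,-0.02],[-0.0015,0,0],0.7],[[-0.6,0.016,-0.02],[-0.0015,0,0],0.7],[[-0.75,0.016,-0.02],[-0.0015,0,0],0.7],[[-0.9,0.016,-0.02],[-0.0015,0,0],0.7],[[-1,0.016,-0.02],[-0.0015,0,0],0.7],[[-1,0.016,-0.02],[-0.0015,0,0],0.7]])

```text
clock: 14.15
eef_pos: [544.6, -306.9, 318.7]
eef_rot: [-3.14, 0.001, 1.567]
wrist_force: [0.7, -0.2, -2.4]
finger_gap: 39.9
finger_force: 19.9
```

```bash
python3 - <<'E'
from h import *
plan(([545.3,-335.5,210],tool(0)))
E
```

```text
clock 14.15 p [ 544.6 -306.9  318.7] F [ 0.7 -0.2 -2.4] gap 39.9
[-0.114, 0.004, 0.435] [-0.0005, 0.0004, -0.0012] rows 2.7 0.0
```

apply_moves(moves=[[[-0.114,0.004,0],[0,0,-0.001],0.7],[[-0.114,0.004,0.05],[0,0,-0.001],0.7],[[-0.114,0.004,0.15],[0,0,-0.001],0.7],[[-0.114,0.004,0.25],[0,0,-0.001],0.7],[[-0.114,0.004,0.35],[0,0,-0.001],0.7],[[-0.114,0.004,0.435],[0,0,-0.001],0.7],[[-0.114,0.004,0.435],[0,0,-0.001],0.7],[[-0.114,0.004,0.435],[0,0,-0.001],0.7]])

```text
clock: 14.82
eef_pos: [546.4, -330.6, 211.2]
eef_rot: [-3.14, 0.0, 1.574]
wrist_force: [0.2, 0.4, -0.8]
finger_gap: 40.0
finger_force: 19.9
```

```bash
python3 - <<'E'
from h import *
plan(([545.3,-335.5,160],tool(0)),([545.3,-335.5,145.5],tool(0)))
E
```

```text
clock 14.82 p [ 546.4 -330.6  211.2] F [ 0.2  0.4 -0.8] gap 40.0
[-0.019, -0.004, 0.205] [-0.0004, 0.0001, 0.0012] rows 1.2 0.0
[-0.019, -0.004, 0.263] [-0.0004, 0.0001, 0.0012] rows 1.6 0.0
```

apply_moves(moves=[[[-0.019,-0.004,0.05],[0,0,0],0.7],[[-0.019,-0.004,0.1],[0,0,0],0.7],[[-0.019,-0.004,0.14],[0,0,0],0.7],[[-0.019,-0.004,0.17],[0,0,0],0.7],[[-0.019,-0.004,0.19],[0,0,0],0.7],[[-0.019,-0.004,0.205],[0,0,0],0.7],[[-0.019,-0.004,0.22],[0,0,0],0.7],[[-0.019,-0.004,0.232],[0,0,0],0.7],[[-0.019,-0.004,0.244],[0,0,0],0.7],[[-0.019,-0.004,0.255],[0,0,0],0.7],[[-0.019,-0.004,0.263],[0,0,0],0.7],[[-0.019,-0.004,0.263],[0,0,0],0.7]])

```text
clock: 15.82
eef_pos: [545.6, -335.8, 145.9]
eef_rot: [3.141, 0.001, 1.574]
wrist_force: [0.7, 0.0, -1.7]
finger_gap: 40.0
finger_force: 19.9
```

apply_moves(moves=[[[0,0,0],[0,0,0],0.7],[[0,0,0],[0,0,0],0.7],[[0,0,0],[0,0,0],0.7],[[0,0,0],[0,0,0],0.7],[[0,0,0],[0,0,0],0.7],[[0,0,0],[0,0,0],0.7],[[0,0,0],[0,0,0],0.7]])

```text
clock: 16.4
eef_pos: [545.6, -335.8, 146.1]
eef_rot: [3.141, 0.001, 1.574]
wrist_force: [0.5, -0.4, -1.0]
finger_gap: 39.6
finger_force: 19.9
```

```bash
python3 - <<'E'
from h import *
s=viewer.camera("side")
cv2.imwrite("pics/c3.png",cv2.resize(s[80:230,260:460],(800,600),interpolation=cv2.INTER_CUBIC))
plan(([545.3,-335.5,145.5],tool(0)))
E
```

```text
clock 16.45 p [ 545.6 -335.9  146.2] F [ 0.1  0.6 -1.8] gap 39.8
[0.001, -0.001, 0.003] [0.0002, 0.0004, 0.0011] rows 0.0 0.0
```

View pics/c3.png

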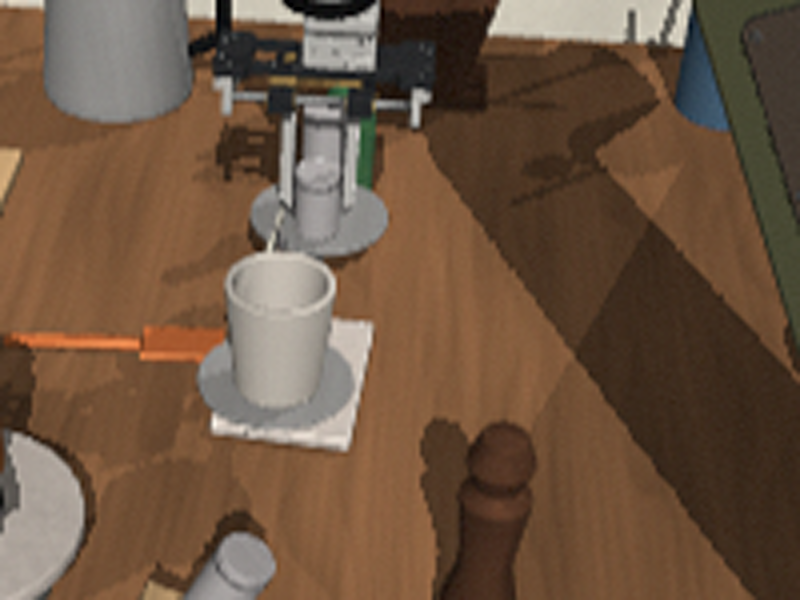

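apply_moves(moves=[[[0,0,0.006],[0,0,0],0.7],[[0,0,0.012],[0,0,0],0.7],[[0,0,0.018],[0,0,0],0.7],[[0,0,0.024],[0,0,0],0.7],[[0,0,0.024],[0,0,0],0.7],[[0,0,0.024],[0,0,0],0.7],[[0,0,0.024],[0,0,0],0.7],[[0,0,0.024],[0,0,0],0.7],[[0,0,0.024],[0,0,0],0.7],[[0,0,0.024],[0,0,0],0.7]])

```text
clock: 17.28
eef_pos: [545.6, -335.8, 140.2]
eef_rot: [3.141, 0.001, 1.574]
wrist_force: [-0.3, -0.2, 0.6]
finger_gap: 39.7
finger_force: 19.9
```

```bash
python3 - <<'E'
from fit import *
F=[]
for k in range(5):
    viewer.camera_info("side"); s=viewer.camera("side"); F.append(manip.read_state()["wrist_force"][2])
print(np.array(F)); plan()
# compare cup/pan motion: z of cup rim via side vs initial: vertical shift of the cup by template match
s0=cv2.imread("pics/side0.png");t=s0[150:192,308:350]
r=cv2.matchTemplate(s[130:215,290:370],t,cv2.TM_CCOEFF_NORMED);m=cv2.minMaxLoc(r);print(m[1],np.array(m[3])+[290,130]-[308,150])
print(proj("side",[560,-133,68]),proj("side",[560,-133,98]))
E
```

```text
[ 0.4772  0.0841  0.1734  1.2512 -0.1824]
clock 17.53 p [ 545.6 -335.8  140.1] F [-0.6 -0.5 -0.2] gap 39.8
0.7571778297424316 [ 0 -8]
[328.9516 180.205 ] [329.2004 172.8224]
```

apply_moves(moves=[[[0,0,0],[0,0,0],0.56],[[0,0,0],[0,0,0],0.54],[[0,0,0],[0,0,0],0.5],[[0,0,0],[0,0,0],0.45],[[0,0,0],[0,0,0],0.38],[[0,0,0],[0,0,0],0.38],[[0,0,-0.1],[0,0,0],0.38],[[0,0,-0.25],[0,0,0],0.38],[[0,0,-0.41],[0,0,0],0.38],[[0,0,-0.57],[0,0,0],0.38],[[0,0,-0.72],[0,0,0],0.38],[[-0.12,0,-0.72],[0,0,0],0.38]])

```text
clock: 18.53
eef_pos: [547.3, -363.2, 330.3]
eef_rot: [3.13, 0.008, 1.578]
wrist_force: [0.5, 0.4, 1.4]
finger_gap: 58.5
finger_force: 0.0
```

apply_moves(moves=[[[-0.15,0,0],[0,0,0],0.38],[[-0.3,0,0],[0,0,0],0.38],[[-0.32,0,0],[0,0,0],0.38],[[-0.32,0,0],[0,0,0],0.38],[[-0.32,0,0],[0,0,0],0.38],[[-0.32,0,0],[0,0,0],0.38],[[-0.32,0,0],[0,0,0],0.38],[[-0.32,0,0],[0,0,0],0.38]])

```text
clock: 19.2
eef_pos: [546.2, -444.6, 321.0]
eef_rot: [3.141, 0.002, 1.575]
wrist_force: [0.2, -0.1, 0.4]
finger_gap: 57.9
finger_force: 0.0
```

```bash
python3 - <<'E'
from fit import *
i=viewer.camera_info("wrist");im=viewer.camera("wrist")
X=[545.3,-362.5,99];c=proj("wrist",X);r=np.linalg.norm(proj("wrist",[607.3,-362.5,99])-c)
print(c,r,fitpan(im,i,c,r,X)); plan()
s=viewer.camera("side")
a=cv2.resize(s[100:220,280:400],(400,400),interpolation=cv2.INTER_CUBIC)
x,y=int(c[0]),int(c[1]);b=cv2.resize(im[max(0,y-100):max(0,y-100)+200,x-100:x+100],(400,400))
cv2.imwrite("pics/c4.png",np.hstack([a,b]))
E
```

```text
[321.1412 121.1949] 48.18098878191816 (array([ 545.2106, -362.3852,  100.5118]), 135, np.float64(0.12339324276449304))
clock 19.25 p [ 546.2 -444.8  320.9] F [ 0.3  0.3 -0.1] gap 58.5
```

View pics/c4.png

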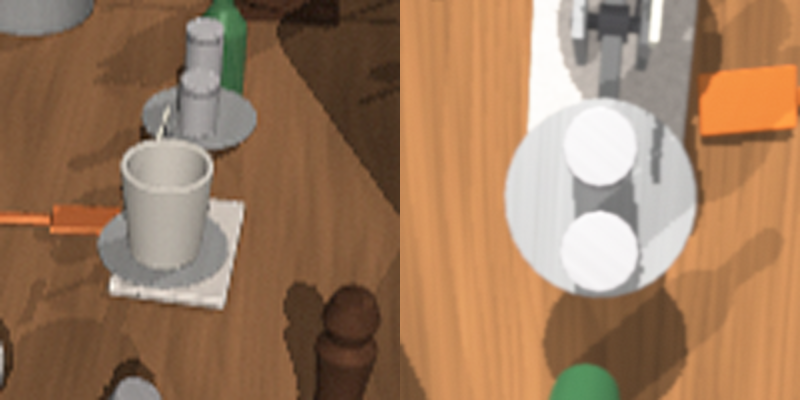

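```bash
python3 - <<'E'
from cell import manip
print(manip.sign_off())
E
```

```text
the job is handed in; nothing more can be done
None
```

I weighed the cup at about 500 g: the middle (300 g) and short (200 g) weights stand upright on the pan, the beam is level as far as the camera can tell (pan face measured at about 100 mm against 98 mm for level), and the job was handed in at about 19 s.

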